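Release the slide press and hold it down

ROBOT

A 6-joint arm with a two-finger parallel gripper is mounted at the origin on the work surface. World frame = base frame: x ahead of the robot, y to its left, z up, the work surface at z = 0. Lengths are in m, angles in rad, forces in N, time in s.
With the tool pointing down it reaches from about 0.35 to 0.975 m from the base axis. Payload 4.9 kg.
Tool frame: the origin (TCP) lies at the very end of the fingers, on their centre line; the grasp point (between the pads) lies 19 mm behind it (manip.grasp_offset is the distance from the TCP to the grasp point, in m); z points along the fingers, y is the line along which they close (so a half turn about z gives the same grasp; the last joint's range is limited). The gripper opens to 85 mm and grips with 20 to 120 N. Pads are 22 mm wide; open, the fingers measure 114 mm over their backs; the gripper's body (76 mm by 85 mm) begins 54 mm behind the grasp point. The pads swing forward as they close: fully open they stand 13 mm farther back than shut.
Start: joints at [1.043, 0.053, 1.613, -0, 1.476, -0.119], TCP at [0.248, 0.573, 0.231] pointing down, gripper open.
Joint ranges: [-3.01, 3.01], [-1.01, 2.22], [0.06, 2.58], [-1.02, 4.17], [0.09, 2.62], [-3.14, 3.14]. Speed limits (rad/s): [2.57, 2.57, 3.14, 3.14, 3.14, 3.14].

INTERFACE

Orientations are given as a unit quaternion [w, x, y, z].
In Python, from plant import manip, eyes, job_done, models gives the robot as it stands.
- The arm moves only by the tool servo_tool, never from a script. Its argument "motion" is one flat list of numbers, 5 for each row, row after row: the opening, from -1 (shut) to 1 (fully open), then the shift along the tool's x, y, z normalised to -1 to 1, where 1 is 120 mm, then the turn about the tool's z normalised to -1 to 1, where 1 is 45 degrees. A call has 1 to 5 rows; each row is the pose to reach, as a shift and turn from the pose commanded when the call began, along the tool's axes at that moment; what a row does not reach only later rows make up. A row lasts 1/8 s, in which the tool goes at most 62.5 mm and 10.7 degrees, less where a joint would pass 70% of its speed; a pose out of reach is approached as far as the arm can. A call with a number of a shift or a turn outside -1 to 1 is refused whole. A call with a gripper value outside its range is refused whole. The fingers move at their own pace and stop on an object; the grip force is fixed at half the most. Time passes only in rows, so rows that repeat a pose let the fingers close. It gives the time, the measured TCP pose, the force, the opening and the grip force at its end, in the units of the state.
- manip.state(): the state, without advancing time (a new reading comes with each control period).
- eyes.grab_frame(name): name is "scene" or "top" or "wrist"; returns (picture, depth): 420x560x3 uint8, red, green, blue; 420x560 float32, m along the optical axis (not along the pixel's ray), 0 where there is no reading.
- eyes.camera_params(name): a dict with "fov_y" (degrees; the focal length in pixels is half the picture's height over the tangent of half this angle, whatever the lens; pixels are square), "cx", "cy" (the principal point, pixels), "pose" (4x4, takes a point from camera to world coordinates); the wrist camera has in their place "T_tool_cam" (4x4, takes a point from camera to tool coordinates, whose origin is the TCP and whose axes are the flange's). Camera axes: x right, y up, looking along -z (the intrinsics and any distortion apply to the point x, -y, -z); pixel columns grow to the right and rows downward; lengths in m; the calibration is good to about 2 mm. A picture is of the moment at which its call begins: read the wrist's pose just before it. camera_params takes no time and is no camera call.
- job_done(): hands the job in; it is judged then, once.
Trained networks look in the newest picture that a camera, given by its name, has taken for a name from the list of things; names that differ only in an ending like _2 or _b are one class to them, and where a whole thing is asked for, a point or a joint stands for the part that bears it (a point fixed in the world has none). Each returns a list of dicts, best first, with "p" (0 to 1); they miss things now and then, are a little off and sometimes report something else, mostly with a low value. They report only what shows in the picture. A call takes as long as a camera call.
- models.regions_of(camera, label): "mask" (420x560 bool, what is visible of it) and "pixel" ([column, row] in pixels, amid what is visible of it).
The state is a dict: "time": time; "joint_pos": joint angles; "joint_vel": joint speeds; "joint_efforts": joint torques, N m; "tool_pos": TCP position; "tool_rot": TCP orientation; "contact_force": force on the tool from outside, world axes, zero at the start; "ft_torque": the same for the moment, N m; "gripper_width": opening from 0.0 (shut) to 1.0 (fully open); "grasp_force": force on a finger pad.
Only numpy, scipy, OpenCV 4.12 (cv2) and the standard library are available. Lean on these libraries where they do the work, as an engineer would, in place of code of your own. Each camera call takes 0.05 s, during which the arm holds its last target. There are 200 camera calls.

TASK

Press the freshly mounted slide: flip the upright steel safety catch of the slide press over to the side until it lies down, then pull the lever by its crossbar towards the front of the press, all the way to its stop. The lever springs back, so finish while still holding the crossbar with the lever fully pulled. Leave the slide box, the oil bottle and the dish where they stand.

Things in the scene. Friction and masses are not known exactly. Their poses are not given: they have to be found in the camera images.
- press: Bench-top slide press, fixed to the bench; its place and yaw vary. Origin: centre of the underside of its grey base plate (240 x 250 x 20 mm); x points to the rear of the press, y to its left, z up; the front (-x) faces roughly the robot.
- deck (a point): Middle of the flat top (deck) of the white lever housing, which stands on the right of the base: 150 mm (x) by 110 mm (y), top 100 mm above the bench; spans y -115 to -5 mm of the press frame.
- column_top (a point): Top of the press column and head on the left of the base, white, 168 mm above the bench, spanning y 40 to 100 mm, x -20 to 110 mm of the press frame. Its steel foot stands over the slide and comes down as the lever is pulled.
- lever_pivot (a point): Pivot of the lever, inside the housing at x 0, y -40, z 80 mm of the press frame. The pivot axis is the press's y axis.
- pull_bar: Crossbar on top of the lever, the highest thing on the press: round black bar 14 mm thick, 70 mm long along the press's y axis. Origin at its middle, 120 mm from the pivot; at rest 41 mm behind the pivot (+x of the press), 193 mm above the bench. It turns freely about its own length. A 10 mm steel stem carries it from below at its middle.
- lever (a joint): Lever angle, rad. 0: at rest, leaning 0.35 back from upright; grows as the crossbar is pulled to the front (-x of the press); 0.8: end stop, leaning 0.45 to the front (crossbar 52 mm in front of the pivot, 188 mm high). A spring returns it to 0: about 3 N at the crossbar at rest, 9 N at the stop. With the catch upright the stem is blocked after about 0.05 rad.
- catch (a joint): Safety catch angle, rad. 0 (start 0 to 0.06): upright right in front of the lever stem, blocking it; grows as its top goes to the right (-y of the press); 1.5: lying flat on the deck, clear. Light to move (under 1 N); stays where left near upright, falls over to 1.5 by its own weight (0.1 kg) once past about 0.5 rad.
- catch_hinge (a point): Middle of the catch's hinge line, which runs along the press's x axis: x -29, y -46, z 106 mm of the press frame.
- catch_top (a point): Middle of the upper edge of the catch: a steel plate 6 mm thick (across y), 48 mm high from its hinge, 58 mm long front to back. Upright, this point is 29 mm in front of the pivot, 154 mm above the bench, at y -40 mm of the press frame. A small nose at its upper rear reaches 12 mm farther back, to the stem. Space to its left is free up to the press head.
- slide_box: Bystander: closed slide box, blue with white lid, 100 x 85 x 36 mm, to the left of the press; origin at the centre of its underside.
- oil_bottle: Bystander: small amber bottle, 28 mm wide, 60 mm high, to the right of the press; origin at the centre of its underside.
- dish: Bystander: flat closed glass dish, 90 mm wide, 14 mm high, to the right of the press; origin at the centre of its underside.

How it is judged:
By the outcome, as a careful person would: the job done as asked, in the order asked, and still so for the second after the job is handed in, while the arm keeps its last pose, push and grip.
It also fails if it takes over 42 s, if anything falls off the work surface, if the arm or the gripper's body presses on something with over 40 N, if the wrist force passes 120 N, or if a joint passes its speed limit or range.

## Working session

There is one attempt and no reset: what is moved stays moved. The work goes in short steps, Python scripts to look and compute and a tool call to move; the robot and the scene stay as the last step left them, time stands still between calls to the robot, and variables do not carry over. Pictures are saved under pics/ and viewed, at most 10 in all, crops included, and the job is handed in when it is done.

Besides the shell and the picture viewer there is one more tool, called after "Request:" by a JSON object that holds its "fn" and its "kwargs", one argument or row to a line. servo_tool: Moves the arm, as the interface text tells. Its arguments: {"type":"object","properties":{"motion":{"type":"array","items":{"type":"number","minimum":-1,"maximum":1}}},"required":["motion"]}

```bash
mkdir -p pics; ls; cat > h.py <<'E'
import numpy as np,cv2
from plant import manip,eyes,models,job_done
def K(c):
    p=eyes.camera_params(c); return p,210/np.tan(np.radians(p['fov_y'])/2)
def cloud(c,d):
    p,f=K(c); v,u=np.mgrid[0:420,0:560]
    P=np.stack([(u-p['cx'])/f*d,-(v-p['cy'])/f*d,-d],-1)
    return P@p['pose'][:3,:3].T+p['pose'][:3,3]
E
python3 - <<'E'
from h import *
ims=[]
for c in ('top','scene'):
    im,d=eyes.grab_frame(c); cv2.imwrite(f'pics/{c}0.png',im[...,::-1]); np.save(c+'.npy',d)
    p=eyes.camera_params(c); print({k:v for k,v in p.items() if k!='pose'}, p['pose'].round(3).tolist())
    C=cloud(c,d)
    for l in ('press','pull_bar','deck','column_top','catch','slide_box','oil_bottle','dish'):
        for r in models.regions_of(c,l)[:1]:
            m=r['mask']&(d>0); print(c,l,round(r['p'],2),np.round(r['pixel']),m.sum(),np.median(C[m],0).round(3) if m.any() else '')
print(manip.state())
E
```

```text
pics
{'fov_y': 46.21786802258349, 'cx': 281.5128643210191, 'cy': 202.8675486168208} [[-0.171, 0.963, -0.206, 0.346], [-0.985, -0.169, 0.03, 0.064], [-0.006, 0.208, 0.978, 1.322], [0.0, 0.0, 0.0, 1.0]]
top pull_bar 0.53 [276. 187.] 168 [0.629 0.035 0.197]
top deck 0.67 [262. 218.] 8429 [0.583 0.086 0.028]
top column_top 0.85 [260. 214.] 8378 [0.584 0.086 0.028]
top catch 0.54 [279. 219.] 132 [0.56  0.041 0.148]
top slide_box 0.84 [187. 239.] 1345 [0.563 0.299 0.035]
top oil_bottle 0.62 [338. 188.] 103 [ 0.628 -0.127  0.037]
top dish 0.7 [350. 228.] 912 [ 0.53  -0.145  0.013]
{'fov_y': 56.232445559505386, 'cx': 276.1771693656973, 'cy': 209.0642103717974} [[0.335, -0.575, 0.746, 1.247], [0.942, 0.21, -0.261, -0.195], [-0.007, 0.791, 0.612, 0.712], [0.0, 0.0, 0.0, 1.0]]
scene press 0.67 [298. 249.] 8871 [0.66  0.063 0.073]
scene deck 0.74 [300. 254.] 8953 [0.66  0.062 0.072]
scene column_top 0.62 [296. 252.] 9095 [0.659 0.063 0.072]
scene slide_box 0.94 [364. 230.] 1193 [0.587 0.294 0.035]
scene oil_bottle 0.51 [218. 288.] 254 [ 0.641 -0.131  0.033]
scene dish 0.58 [202. 263.] 837 [ 0.537 -0.145  0.014]
{'time': 0.9, 'joint_pos': array([ 1.04300706e+00,  5.27305025e-02,  1.61290716e+00, -2.42537433e-05,
        1.47598806e+00, -1.19008791e-01]), 'joint_vel': array([ 2.38348803e-05,  1.18305408e-03,  2.40658263e-03, -6.40080810e-05,
       -3.59472509e-04, -3.85059007e-04]), 'joint_efforts': array([-8.20624391e-04, -3.93692744e+01, -3.70466888e+01, -7.80436903e-05,
        3.91210788e-04, -3.99035787e-05]), 'tool_pos': array([0.2484326 , 0.57348218, 0.23128036]), 'tool_rot': array([ 6.19211356e-06,  2.02969005e-01,  9.79185162e-01, -1.95136696e-05]), 'contact_force': array([ 0.38486664, -0.23441952, -0.83203254]), 'ft_torque': array([-0.0369946 ,  0.04552771,  0.03255586]), 'grasp_force': 0.0, 'gripper_width': 0.9971093544126709}
```

View pics/top0.png

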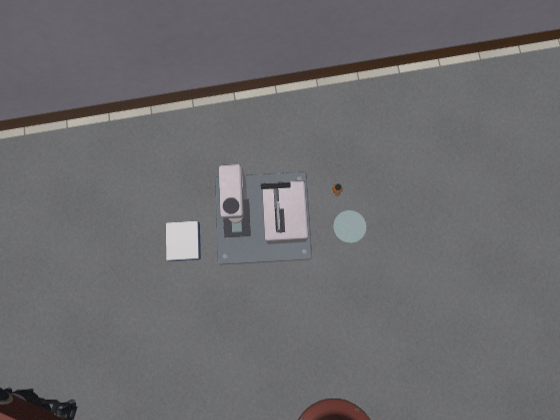

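View pics/scene0.png

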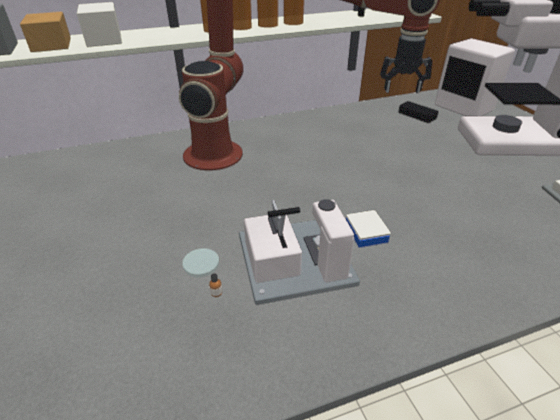

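The top view shows the press at (262,218), with the bar at (276,186) and the catch at (279,217). The scene view confirms an upright catch in front of the stem. Next I'll fit the press pose from depth.

```bash
python3 - <<'E'
from h import *
d=np.load('top.npy'); C=cloud('top',d)
roi=np.zeros_like(d,bool); roi[150:280,205:322]=1; roi&=d>0
def rect(m):
    r=cv2.minAreaRect((C[m][:,:2]*1000).astype(np.float32)); return m.sum(),np.round(r[0],1),np.round(r[1],1),round(r[2],2)
z=C[...,2]; print('table z',np.median(z[280:320,230:300]))
m=roi&(z>.012)
n,l,s,_=cv2.connectedComponentsWithStats(m.astype(np.uint8)); m=l==1+np.argmax(s[1:,4])
print('all',rect(m))
b=roi&(abs(z-.1)<.006); print('deck',rect(b),np.median(z[b]))
h=roi&(abs(z-.168)<.006)&(C[...,1]>.07); print('head',rect(h),np.median(z[h]))
h=roi&(z>.182)&(C[...,1]<.09); print('bar',rect(h),C[h].mean(0),np.percentile(z[h],[5,50,95]))
h=roi&(z>.135)&(z<.165)&(C[...,1]<.07)&(C[...,0]<.6); print('catch',rect(h),C[h].mean(0),z[h].max())
d2=np.load('scene.npy');C2=cloud('scene',d2)
for n,s in (('bar',(C2[...,2]>.182)&(C2[...,2]<.21)),('deck',abs(C2[...,2]-.1)<.004)):
    h=s&(d2>0)&(abs(C2[...,0]-.6)<.15)&(C2[...,1]>-.1)&(C2[...,1]<.09); print('scene',n,rect(h),C2[h].mean(0))
E
```

```text
table z -0.0009339281328852866
all (np.int64(8313), array([594. ,  81.2]), array([250.2, 241. ]), 83.45)
deck (np.int64(2048), array([592.6,  45.8]), array([161.9, 154.9]), 81.07) 0.0989085134140385
head (np.int64(524), array([646.1, 145. ]), array([ 53.4, 123.8]), 83.81) 0.164144573106087
bar (np.int64(172), array([629.6,  36.2]), array([68.8, 14.4]), 84.45) [0.62870811 0.03721521 0.19652694] [0.1905293  0.19709245 0.20144979]
catch (np.int64(81), array([565.9,  42. ]), array([ 6.9, 68.5]), 83.58) [0.56595685 0.04206901 0.15132644] 0.15925317576943887
scene bar (np.int64(217), array([467.6,  23.4]), array([241.6,  82.9]), 0.49) [0.63460184 0.03598319 0.19602434]
scene deck (np.int64(1691), array([481.7,  56.8]), array([254.2, 124.6]), 17.21) [0.60218322 0.01473634 0.10008972]
```

```bash
cat >> h.py <<'E'
YAW=np.radians(-6.4); O=np.array([.594,.0812,0])
def W(x,y,z): # press mm -> world
    c,s=np.cos(YAW),np.sin(YAW); return O+np.array([c*x-s*y,s*x+c*y,z])/1000
def go(x,y,z):
    from scipy.spatial.transform import Rotation as R
    s=manip.state(); q=s['tool_rot']; M=R.from_quat(np.r_[q[1:],q[0]]).as_matrix()
    e=M.T@(W(x,y,z)-s['tool_pos']); t=M.T@np.r_[np.cos(YAW),np.sin(YAW),0]
    ang=np.degrees(-np.arctan2(t[0],t[1]))
    print('shift/.12',(e/.12).round(3),'turn deg',ang.round(2),'F',s['contact_force'].round(1),'w',s['gripper_width'],'gf',s['grasp_force'],'t',s['time'])
E
python3 -c "
from h import *
go(-48,5,230)"
```

```text
shift/.12 [-3.878 -2.697  0.011] turn deg 72.98 F [ 0.4 -0.2 -0.8] w 0.9971093544126709 gf 0.0 t 0.9
```

Request:
{"fn": "servo_tool", "kwargs": {
  "motion": [-1, 0, 0, 0, 0.2, -1, 0, 0, 0, 0.4, -1, 0, 0, 0, 0.6, -1, 0, 0, 0, 0.8, -1, 0, 0, 0, 1]
}}

```text
time: 1.52
tool_pos: [0.2484, 0.5735, 0.2313]
tool_rot: [-0.0, 0.564, 0.826, 0.0]
contact_force: [-0.2, 0.3, -0.1]
gripper_width: -0.001
grasp_force: 0.0
```

Request:
{"fn": "servo_tool", "kwargs": {
  "motion": [-1, 0, 0, 0, 0.2, -1, 0, 0, 0, 0.4, -1, 0, 0, 0, 0.62, -1, 0, 0, 0, 0.62]
}}

```text
time: 2.02
tool_pos: [0.2484, 0.5735, 0.2313]
tool_rot: [0.0, 0.744, 0.668, -0.0]
contact_force: [-0.4, 0.4, 0.4]
gripper_width: 0.004
grasp_force: 0.0
```

```bash
python3 -c "
from h import *
go(-48,5,230)"
```

```text
shift/.12 [-3.724  2.907  0.011] turn deg 0.19 F [-0.4  0.4  0.4] w 0.00440189892973532 gf 0.0 t 2.025
```

Request:
{"fn": "servo_tool", "kwargs": {
  "motion": [-1, -0.31, 0.24, 0, 0, -1, -0.62, 0.48, 0, 0, -1, -0.93, 0.725, 0, 0]
}}

```text
time: 2.4
tool_pos: [0.3231, 0.4519, 0.2314]
tool_rot: [0.0, 0.744, 0.669, 0.0]
contact_force: [0.5, -0.5, 0.6]
gripper_width: -0.001
grasp_force: 0.0
```

Request:
{"fn": "servo_tool", "kwargs": {
  "motion": [-1, -0.31, 0.24, 0, 0, -1, -0.62, 0.48, 0, 0, -1, -0.93, 0.725, 0, 0]
}}

```text
time: 2.78
tool_pos: [0.3974, 0.3312, 0.2315]
tool_rot: [0.0, 0.744, 0.668, 0.0]
contact_force: [0.2, -0.8, 0.3]
gripper_width: 0.001
grasp_force: 0.0
```

Request:
{"fn": "servo_tool", "kwargs": {
  "motion": [-1, -0.31, 0.24, 0, 0, -1, -0.62, 0.48, 0, 0, -1, -0.93, 0.725, 0, 0]
}}

```text
time: 3.15
tool_pos: [0.4716, 0.2106, 0.2316]
tool_rot: [0.0, 0.744, 0.668, 0.0]
contact_force: [0.0, 1.3, 0.4]
gripper_width: 0.001
grasp_force: 0.0
```

Request:
{"fn": "servo_tool", "kwargs": {
  "motion": [-1, -0.31, 0.24, 0, 0, -1, -0.62, 0.48, 0, 0, -1, -0.93, 0.73, 0, 0, -1, -0.93, 0.73, 0, 0]
}}

```text
time: 3.65
tool_pos: [0.5469, 0.089, 0.2313]
tool_rot: [0.0, 0.745, 0.667, -0.0]
contact_force: [-0.0, 0.5, -0.4]
gripper_width: 0.002
grasp_force: 0.0
```

```bash
python3 - <<'E'
from h import *
go(-48,5,140); go(-48,-75,140)
im,d=eyes.grab_frame('top'); im2,_=eyes.grab_frame('scene')
a=cv2.resize(im[150:280,190:370],None,fx=4,fy=4)[...,::-1]; b=cv2.resize(im2[150:320,200:420],None,fx=3,fy=3)[...,::-1]
cv2.imwrite('pics/b.png',b); cv2.imwrite('pics/a.png',a)
E
```

```text
shift/.12 [ 0.021 -0.003  0.761] turn deg -0.0 F [-0.   0.5 -0.4] w 0.0020975911633342157 gf 0.0 t 3.65
shift/.12 [-0.646 -0.003  0.761] turn deg -0.0 F [-0.   0.5 -0.4] w 0.0020975911633342157 gf 0.0 t 3.65
```

View pics/b.png

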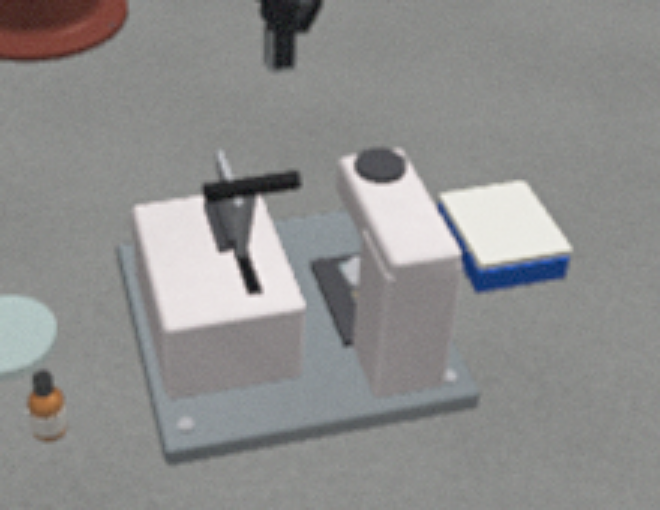

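The closed fingers, at (280,60) in the crop, hang to the left of the catch (225,190) and clear of it. I'll lower them and then push sideways.

Request:
{"fn": "servo_tool", "kwargs": {
  "motion": [-1, 0, 0, 0.3, 0, -1, 0, 0, 0.6, 0, -1, 0, 0, 0.76, 0, -1, 0, 0, 0.76, 0]
}}

```text
time: 4.25
tool_pos: [0.5444, 0.0921, 0.1386]
tool_rot: [-0.001, 0.744, 0.668, -0.001]
contact_force: [-0.4, -0.8, 0.3]
gripper_width: 0.004
grasp_force: 0.0
```

Request:
{"fn": "servo_tool", "kwargs": {
  "motion": [-1, -0.1, 0, 0, 0, -1, -0.2, 0, 0, 0, -1, -0.28, 0, 0, 0, -1, -0.35, 0, 0, 0, -1, -0.42, 0, 0, 0]
}}

```text
time: 4.88
tool_pos: [0.5401, 0.0405, 0.1402]
tool_rot: [0.0, 0.745, 0.667, 0.0]
contact_force: [0.3, 0.2, 0.8]
gripper_width: 0.0
grasp_force: 0.0
```

Request:
{"fn": "servo_tool", "kwargs": {
  "motion": [-1, -0.08, 0, 0, 0, -1, -0.16, 0, 0, 0, -1, -0.22, 0, 0, 0, -1, -0.22, 0, 0, 0]
}}

```text
time: 5.38
tool_pos: [0.5373, 0.0146, 0.1401]
tool_rot: [-0.0, 0.745, 0.667, -0.0]
contact_force: [-0.2, 0.1, 0.0]
gripper_width: 0.002
grasp_force: 0.0
```

Request:
{"fn": "servo_tool", "kwargs": {
  "motion": [-1, 0, 0, -0.3, 0, -1, 0, 0, -0.6, 0, 1, 0, 0, -0.9, 0, 1, 0, 0, -0.9, 0]
}}

```text
time: 5.88
tool_pos: [0.5393, 0.0151, 0.2523]
tool_rot: [0.003, 0.745, 0.667, 0.003]
contact_force: [-0.9, -0.1, -0.8]
gripper_width: 0.419
grasp_force: 0.0
```

```bash
python3 - <<'E'
from h import *
go(41,-62,250); go(41,-62,180)
im2,_=eyes.grab_frame('scene')
b=cv2.resize(im2[150:320,200:420],None,fx=3,fy=3)[...,::-1]
cv2.imwrite('pics/c.png',b)
E
```

```text
shift/.12 [0.08  0.734 0.025] turn deg 0.1 F [-0.9 -0.1 -0.8] w 0.41879557671655804 gf 0.0 t 5.875
shift/.12 [0.08  0.729 0.608] turn deg 0.1 F [-0.9 -0.1 -0.8] w 0.41879557671655804 gf 0.0 t 5.875
```

View pics/c.png

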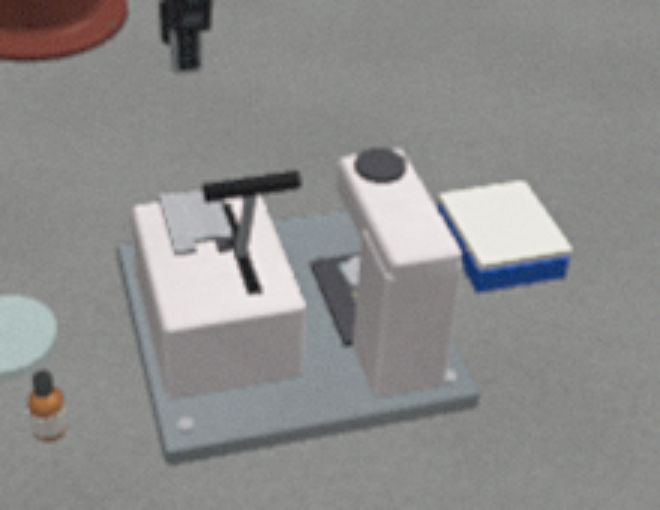

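The catch lies flat on the deck at (195,220). Now I'll grip the bar to the right of the stem.

Request:
{"fn": "servo_tool", "kwargs": {
  "motion": [1, 0.03, 0.25, 0, 0, 1, 0.06, 0.5, 0, 0, 1, 0.08, 0.73, 0, 0, 1, 0.08, 0.73, 0, 0]
}}

```text
time: 6.42
tool_pos: [0.6254, 0.0151, 0.2454]
tool_rot: [-0.002, 0.745, 0.667, -0.001]
contact_force: [-0.0, 0.5, -0.6]
gripper_width: 0.999
grasp_force: 0.0
```

```bash
python3 - <<'E'
from h import *
go(41,-62,176)
E
```

```text
shift/.12 [0.002 0.023 0.578] turn deg 0.09 F [-0.   0.5 -0.6] w 0.9989043616335985 gf 0.0 t 6.425
```

Request:
{"fn": "servo_tool", "kwargs": {
  "motion": [1, 0, 0.01, 0.25, 0, 1, 0, 0.01, 0.45, 0, 1, 0, 0.01, 0.59, 0, 1, 0, 0.01, 0.59, 0]
}}

```text
time: 6.92
tool_pos: [0.6249, 0.015, 0.175]
tool_rot: [-0.002, 0.745, 0.667, -0.001]
contact_force: [0.3, 0.0, -0.2]
gripper_width: 0.997
grasp_force: 0.0
```

Request:
{"fn": "servo_tool", "kwargs": {
  "motion": [-1, 0, 0, 0, 0, -1, 0, 0, 0, 0, -1, 0, 0, 0, 0, -1, 0, 0, 0, 0, -1, 0, 0, 0, 0]
}}

```text
time: 7.55
tool_pos: [0.627, 0.0148, 0.178]
tool_rot: [0.0, 0.745, 0.667, 0.0]
contact_force: [0.8, -0.1, 2.1]
gripper_width: 0.142
grasp_force: 58.4
```

```bash
python3 - <<'E'
from h import *
go(41,-62,176)
s=manip.state();v=(s['tool_pos']-O); c,n=np.cos(YAW),np.sin(YAW); print('press xy',c*v[0]+n*v[1],-n*v[0]+c*v[1],v[2])
im2,_=eyes.grab_frame('scene')
cv2.imwrite('pics/d.png',cv2.resize(im2[150:320,200:420],None,fx=3,fy=3)[...,::-1])
for a in np.arange(0,.81,.1): print(round(a,1),((120*np.sin(.35-a)-41.1)/120).round(3),(-(120*np.cos(.35-a)-112.7)/120).round(3))
E
```

```text
shift/.12 [0.003 0.006 0.017] turn deg 0.07 F [ 0.8 -0.1  2.1] w 0.14236827212373715 gf 58.428250551223755 t 7.55
press xy 0.0402466563528193 -0.06231214280127904 0.1779849410423135
0.0 0.0 -0.0
0.1 -0.095 -0.03
0.2 -0.193 -0.05
0.3 -0.293 -0.06
0.4 -0.392 -0.06
0.5 -0.492 -0.05
0.6 -0.59 -0.03
0.7 -0.685 -0.0
0.8 -0.777 0.039
```

View pics/d.png

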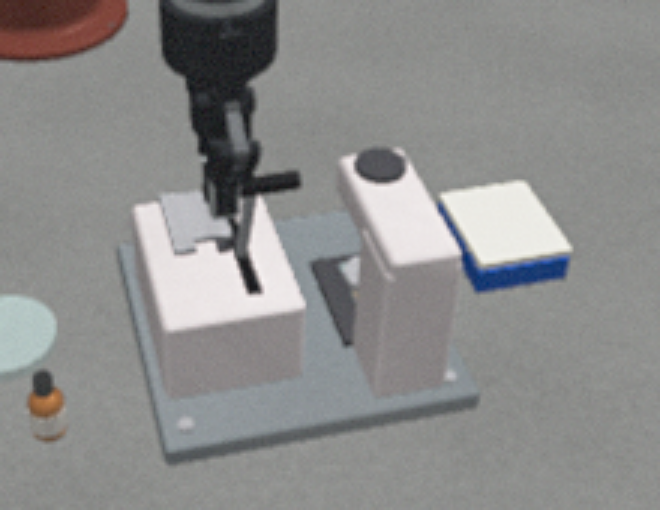

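The fingers hold the bar at (235,190), to the right of the stem. Now I'll pull along the arc.

Request:
{"fn": "servo_tool", "kwargs": {
  "motion": [-1, 0, -0.05, -0.016, 0, -1, 0, -0.12, -0.035, 0, -1, 0, -0.19, -0.05, 0, -1, 0, -0.29, -0.06, 0, -1, 0, -0.39, -0.06, 0]
}}

```text
time: 8.22
tool_pos: [0.5802, 0.0202, 0.1852]
tool_rot: [0.001, 0.745, 0.667, 0.001]
contact_force: [6.9, 1.0, -0.4]
gripper_width: 0.137
grasp_force: 58.4
```

Request:
{"fn": "servo_tool", "kwargs": {
  "motion": [-1, 0, -0.1, 0.01, 0, -1, 0, -0.2, 0.03, 0, -1, 0, -0.295, 0.06, 0, -1, 0, -0.34, 0.078, 0, -1, 0, -0.34, 0.078, 0]
}}

```text
time: 8.85
tool_pos: [0.5404, 0.0248, 0.1762]
tool_rot: [0.001, 0.745, 0.667, 0.002]
contact_force: [8.5, 1.5, 0.5]
gripper_width: 0.134
grasp_force: 58.6
```

```bash
cat > p.py <<'E'
from h import *
s=manip.state();v=(s['tool_pos']-O); c,n=np.cos(YAW),np.sin(YAW); print('press',c*v[0]+n*v[1],-n*v[0]+c*v[1],v[2],'F',s['contact_force'],s['gripper_width'],s['grasp_force'],s['time'])
E
python3 p.py
```

```text
press -0.047010053205212426 -0.06200341007283464 0.17617513955319172 F [8.45208205 1.45861205 0.51378421] 0.13434771952894783 58.557248711586 8.85
```

Request:
{"fn": "servo_tool", "kwargs": {
  "motion": [-1, 0, -0.02, 0.01, 0, -1, 0, -0.04, 0.02, 0, -1, 0, -0.055, 0.026, 0, -1, 0, -0.055, 0.026, 0]
}}

```text
time: 9.35
tool_pos: [0.5344, 0.0255, 0.1735]
tool_rot: [0.002, 0.745, 0.667, 0.002]
contact_force: [9.2, 1.4, 1.5]
gripper_width: 0.136
grasp_force: 58.6
```

```bash
python3 p.py
```

```text
press -0.053007528659621606 -0.06197940938424139 0.17350803891547043 F [9.16041881 1.38234998 1.53016746] 0.13567706565453277 58.62946629524231 9.35
```

Request:
{"fn": "servo_tool", "kwargs": {
  "motion": [-1, 0, -0.012, 0.006, 0, -1, 0, -0.025, 0.012, 0, -1, 0, -0.025, 0.012, 0]
}}

```text
time: 9.72
tool_pos: [0.5338, 0.0256, 0.1733]
tool_rot: [0.004, 0.745, 0.667, 0.005]
contact_force: [15.6, 1.1, 0.2]
gripper_width: 0.141
grasp_force: 58.8
```

Request:
{"fn": "servo_tool", "kwargs": {
  "motion": [-1, 0, -0.012, 0.006, 0, -1, 0, -0.025, 0.012, 0, -1, 0, -0.025, 0.012, 0]
}}

```text
time: 10.1
tool_pos: [0.5335, 0.0256, 0.1732]
tool_rot: [0.007, 0.745, 0.667, 0.007]
contact_force: [22.3, -0.2, -1.0]
gripper_width: 0.145
grasp_force: 58.9
```

The TCP has stopped moving while the force keeps rising, so the lever is at its stop. One last look before handing in.

```bash
python3 - <<'E'
from h import *
im2,_=eyes.grab_frame('scene')
cv2.imwrite('pics/e.png',cv2.resize(im2[150:320,200:420],None,fx=3,fy=3)[...,::-1])
E
python3 p.py
```

```text
press -0.05390998327258544 -0.061980725977640816 0.1731987330303175 F [22.92557789  0.34832173 -1.17485689] 0.13833081096059782 58.89786422252655 10.15
```

View pics/e.png

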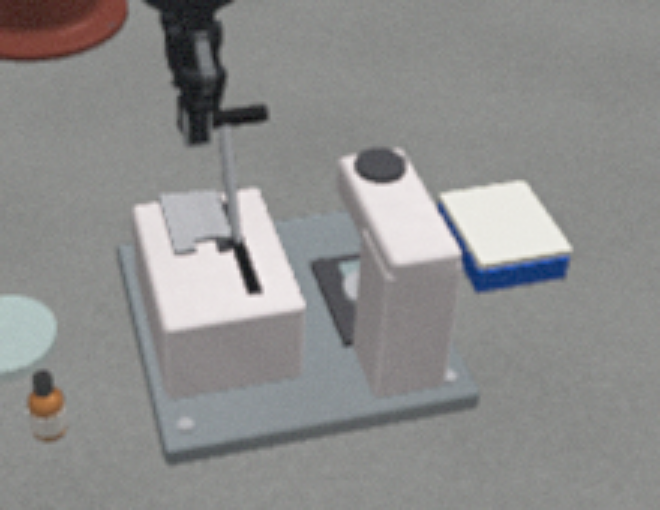

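The lever leans fully forward, with the bar held at (215,115). The catch is flat, and the box, bottle and dish have not moved.

```bash
python3 -c "
from plant import job_done
print(job_done())"
```

```text
the job is handed in; nothing more can be done
None
```

I flipped the catch flat, pulled the lever to its stop and handed the job in still gripping the crossbar; the slide box, bottle and dish were not moved.

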